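# Crack open a stuck validator housing and hold the cover ajar

### The arm

A 6-joint arm with a two-finger parallel gripper is mounted at the origin on the work surface. World frame = base frame: x ahead of the robot, y to its left, z up, the work surface at z = 0. Lengths are in m, angles in degrees, forces in N, time in s.
With the tool pointing down it reaches from about 0.25 to 0.725 m from the base axis. Payload 9.7 kg.
Tool frame: the origin (TCP) lies at the very end of the fingers, on their centre line; the grasp point (between the pads) lies 19 mm behind it; z points along the fingers, y is the line along which they close (so a half turn about z gives the same grasp; the last joint's range is limited). The gripper opens to 85 mm and grips with 20 to 120 N. Pads are 22 mm wide; open, the fingers measure 114 mm over their backs; the gripper's body (76 mm by 85 mm) begins 54 mm behind the grasp point. The pads swing forward as they close: fully open they stand 13 mm farther back than shut.
Start: joints at [70.474, 4.979, 10.078, 95.1, 0, 90], TCP at [0.184, 0.518, 0.231] pointing down, gripper open.
Joint ranges: [-179.16, 179.16], [-48.56, 103.87], [-65.8, 70.77], [-126.05, 130.52], [-82.76, 87.17], [-180, 180]. Speed limits (degrees/s): [127.2, 127.2, 147.25, 180, 180, 180].

### API

Orientations are given as [roll, pitch, yaw] about the fixed x, y, z axes, in that order (R = Rz(yaw) Ry(pitch) Rx(roll)).
In Python, from workcell import bot gives the robot as it stands.
- The arm moves only by the tool step_arm, never from a script. Its argument "targets" is a list of rows, each a list of 3 entries, a list of its own where there are three numbers: the opening, from 0 (shut) to 1 (fully open), then the shift along the world's x, y, z in mm, then the turn, a rotation vector about the world's x, y, z in rad. In form: [[grip, [tx, ty, tz], [wx, wy, wz]], ...]. A call has 1 to 8 rows; each row is the pose to reach, as a shift and turn from the pose commanded when the call began; what a row does not reach only later rows make up. A row lasts 1/10 s, in which the tool goes at most 50 mm and 8.59 degrees, less where a joint would pass 70% of its speed; a pose out of reach is approached as far as the arm can. A call with a gripper value outside its range is refused whole. The fingers move at their own pace and stop on an object; "force" is the grip in N (left out, the last holds). Time passes only in rows, so rows that repeat a pose let the fingers close. It gives the time, the measured TCP pose, the force, the opening and the grip force at its end, in the units of the state.
- bot.get_obs(): the state, without advancing time (a new reading comes with each control period).
- bot.camera(name): name is "scene" or "top"; returns (picture, depth): 384x512x3 uint8, red, green, blue; 384x512 float32, m along the optical axis (not along the pixel's ray), 0 where there is no reading.
- bot.camera_params(name): a dict with "K" (3x3 intrinsics, pixels), "R" (3x3) and "t" (3): a world point X has camera coordinates R X + t. Camera axes: x right, y down, z forward; pixel columns grow to the right and rows downward; lengths in m; the calibration is good to about 2 mm. A picture is of the moment at which its call begins. camera_params takes no time and is no camera call.
- bot.job_done(): hands the job in; it is judged then, once.
The state is a dict: "time": time; "q": joint angles; "qd": joint speeds; "joint_efforts": joint torques, N m; "ee_pos": TCP position; "tcp_rot": TCP orientation; "wrist_force": force on the tool from outside, world axes, zero at the start; "torque": the same for the moment, N m; "opening": finger opening in m; "grasp_force": force on a finger pad.
Only numpy, scipy, OpenCV 4.12 (cv2) and the standard library are available. Lean on these libraries where they do the work, as an engineer would, in place of code of your own. Each camera call takes 0.05 s, during which the arm holds its last target. There are 200 camera calls.

### The job

Two flat card-reader aerial pads have been left on the cover of the weatherproof validator housing: clear them off by setting them down squarely on the third pad that lies on the bench, so that the three make one neat pile. Then take the housing's cover by its bar handle, pull until the stuck gasket lets go without letting the cover fly up (never wider than 25 degrees), and hold it ajar at about 15 degrees so that a colleague can peel the gasket off the rim. Finish while still holding the cover still by its handle; do not put it down or let go, and leave everything else on the bench alone.

Things in the scene. Friction and masses are not known exactly. Their poses are not given: they have to be found in the camera images.
- housing: Grey die-cast aluminium box, bolted to the bench; 190 mm deep (x), 230 wide (y), with a foot flange 236 deep; rim at 88 mm. Origin: centre of its underside on the bench. Its x axis points from the handle side (front) to the hinge side (back), z up. With the cover shut the cover's flat top is 103 mm above the bench.
- cover_angle (a joint): Opening angle (rad) of the cover: 0 shut and sealed; grows as its front rises, turning about the housing's +y axis at cover_hinge. Plate 204 mm deep, 240 wide, 13 thick, 0.5 to 0.8 kg with handle; falls shut if let go. Gasket cling: the handle needs a steady pull of 16 to 20 N to start, the peak coming in the first half degree; it fades fast, gone at 4 degrees, leaving 2 to 6 N, mostly weight.
- cover: The housing's cover with its handle; origin in the middle of the hinge line, axes as the housing's when shut. Near its front edge stands a steel D handle: round bar 10 mm thick, 100 long, along the y axis, on two end posts, 31 mm clear above the cover. Pinch the bar from above, fingers in front of and behind it; it can turn in the grip. For the bar use point cover_bar.
- cover_bar (a point): Middle of the bar of the D handle (centre of its thickness): with the cover shut it is 76 mm in front of the housing's centre, 139 mm above the bench and 47 mm above the hinge line; 184 mm from the hinge line.
- cover_hinge (a point): Middle of the hinge line of the cover, at the back of the housing (102 mm behind its centre), 92 mm above the bench; the hinge line runs along the housing's y axis.
- pad_base: Card-reader aerial pad: flat dark grey potted slab, 96 mm (x) by 60 (y) by 10 (z), 110 g, with copper loop and brass eyelets on top. Origin: centre of its underside. This one lies on the bench and is the bottom of the pile.
- pad_a: Identical pad (96 x 60 x 10 mm, origin centre of underside), lying on the cover behind the handle, on the housing's +y half.
- pad_b: Identical pad (96 x 60 x 10 mm, origin centre of underside), lying on the cover behind the handle, on the housing's -y half.
- printhead: Bystander: cream printhead module, 40 x 90 x 34 mm, on the bench near the +x end of the bottom pad.
- knob: Bystander: knurled nickel knob, 34 mm wide, 22 high, on the bench near the -x end of the bottom pad.
- tin_cup: Bystander: dented tin parts cup, 72 mm wide, 78 high, on the right of the bench.
- coin_shutter: Bystander: purple plastic coin shutter plate, 72 x 80 mm, 8 thick (a pin to 18), on the left of the bench.
- ticket_roll: Bystander: paper ticket roll standing on end, 58 mm wide, 58 high, on the left of the bench.
- screwdriver: Bystander: screwdriver 170 mm long, lying across the back of the bench, in the middle.
There are look-alikes about, which are no part of the job. Leave any blue or red look-alike of the pad_a alone.

How it is judged (in metres and radians):
On the way, in this order (a step that is already met when the one before it is completed fails the run):
1. both pads from the cover lie squarely on the bottom pad, released (height (world z) of pad_base below 0.005 m and angle between each of pad_base, pad_a, pad_b's own z axis and vertical below 0.06 rad and horizontal distance between each of pad_a, pad_b and pad_base below 0.01 m and angle between the x axis of each of pad_a, pad_b and the x axis of pad_base, either way round below 0.14 rad and height (world z) of pad_a between 0.007 and 0.024 m and linear speed of each of pad_a, pad_b below 0.03 m/s and contact force between the fingers and pad_a below 0.1 N and height (world z) of pad_b between 0.007 and 0.024 m and contact force between the fingers and pad_b below 0.1 N), for 0.3 s.
2. the gasket has let go: the cover is lifted past 7 degrees by its handle (value of joint cover_angle above 0.122 rad and contact force between the fingers and cover above 0.5 N and distance between the grasp point and cover_bar below 0.035 m), for 0.1 s.
At the end, for the whole second after the job is handed in: The gripper holds the cover by its handle (over 1 N, fingers at the bar), still, 10 to 20 degrees open (0.175 to 0.35 rad), while the three pads lie released in one flat pile on the bench, each upper pad within 10 mm of the bottom one horizontally and turned less than 8 degrees (0.14 rad) from it (all of step 1 and value of joint cover_angle between 0.175 and 0.35 rad and velocity of joint cover_angle between -0.04 and 0.04 rad/s and contact force between the fingers and cover above 1 N and distance between the grasp point and cover_bar below 0.035 m); the arm keeps its last pose, push and grip.
It fails at once if the cover flies open wider than 25 degrees (value of joint cover_angle above 0.436 rad).
It fails at once if a pad is dropped or thrown ((linear speed of pad_a above 0.7 m/s and contact force between the fingers and pad_a below 0.05 N) or (linear speed of pad_b above 0.7 m/s and contact force between the fingers and pad_b below 0.05 N)).
It fails at once if a bystander is moved by more than 30 mm (distance of any of printhead, knob, tin_cup, coin_shutter, ticket_roll, screwdriver from where it was at the start of the episode above 0.03 m).
It also fails if it takes over 64 s, if anything falls off the work surface, if the arm or the gripper's body presses on something with over 40 N, if the wrist force passes 120 N, or if a joint passes its speed limit or range.

## Working session

There is one attempt and no reset: what is moved stays moved. The work goes in short steps, Python scripts to look and compute and a tool call to move; the robot and the scene stay as the last step left them, time stands still between calls to the robot, and variables do not carry over. Pictures are saved under pics/ and viewed, at most 10 in all, crops included, and the job is handed in when it is done.

Besides the shell and the picture viewer there is one more tool, called after ">>>" as name([rows], argument=value, ...), one row to a line, values as JSON. step_arm: Moves the arm, as the interface text tells. Its arguments: {"type":"object","properties":{"targets":{"type":"array","items":{"type":"array"}},"force":{"type":"number"}},"required":["targets"]}

```bash
mkdir -p pics; cat > h.py <<'E'
import numpy as np, cv2
from workcell import bot
def shot(name):
    im,d=bot.camera(name); p=bot.camera_params(name)
    K,R,t=[np.array(p[k],float) for k in("K","R","t")]
    v,u=np.mgrid[:d.shape[0],:d.shape[1]]
    c=np.stack([(u-K[0,2])/K[0,0]*d,(v-K[1,2])/K[1,1]*d,d],-1)
    W=(c-t.reshape(3))@R
    W[d==0]=np.nan
    return im,d,W
E
python3 - <<'E'
from h import *
for n in("top","scene"):
    im,d,W=shot(n); np.savez(n+"0.npz",im=im,d=d,W=W)
    cv2.imwrite(f"pics/{n}0.png",cv2.resize(im[:,:,::-1],(800,600),interpolation=cv2.INTER_CUBIC))
print(bot.get_obs())
E
```

```text
{'time': 0.1, 'q': array([7.04726947e+01, 5.00689122e+00, 1.00376850e+01, 9.50998676e+01,
       3.00355512e-04, 8.99987719e+01]), 'qd': array([ 0.06183978, -0.0300444 , -0.00209819,  0.0549428 ,  0.02714158,
       -0.10778764]), 'joint_efforts': array([-5.29460260e-05, -5.21561229e+01,  4.65652764e+01,  1.59533968e-02,
        1.61704480e-05,  4.76248374e-06]), 'ee_pos': array([0.18376679, 0.51816096, 0.23065239]), 'tcp_rot': array([-1.79930926e+02, -3.01835826e-04,  1.60473922e+02]), 'wrist_force': array([ 0.32107349,  0.45076956, -0.01824954]), 'torque': array([-0.00724701,  0.02987207,  0.01001498]), 'grasp_force': 0.0, 'opening': 0.08519092033388637}
```

View pics/top0.png

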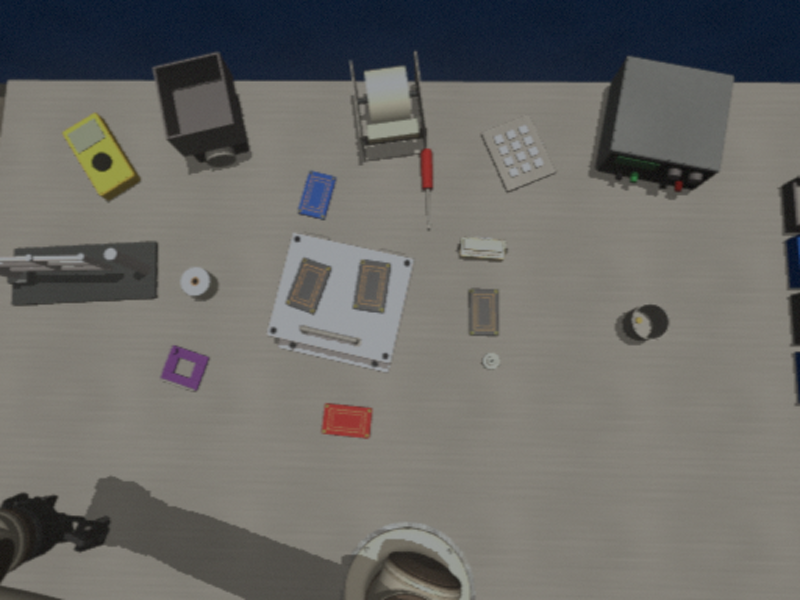

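View pics/scene0.png

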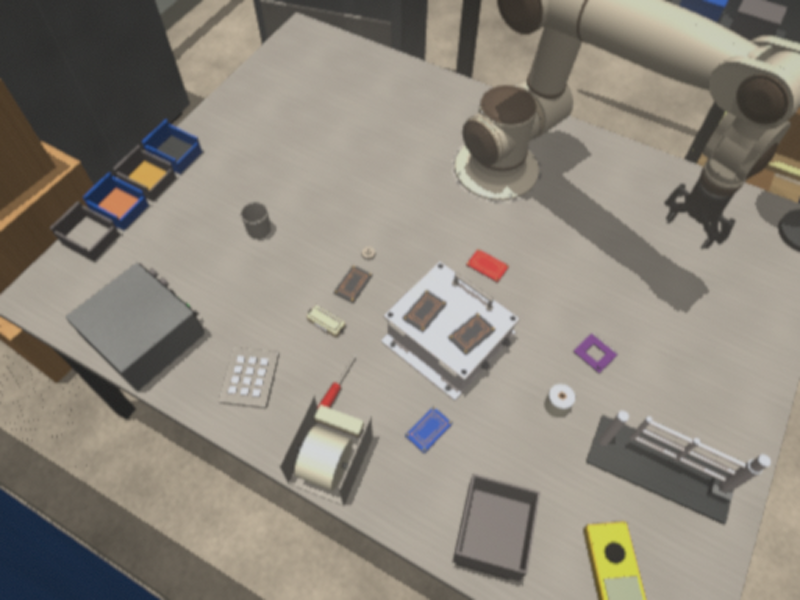

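Top view, in 800x600 pixels. Things that could be taken for a pad:
- dark pad on the cover at (309,286), on the +y half: pad_a
- dark pad on the cover at (372,286): pad_b
- dark pad on the bench between the printhead (483,248) and the knob (490,361), at (484,312): pad_base
- blue look-alike at (317,195) and red look-alike at (347,421): leave both alone

The handle bar is at (329,335).

```bash
cat >> h.py <<'E'
def toplane(name,uv,z):
    p=bot.camera_params(name);K,R,t=[np.array(p[k],float) for k in("K","R","t")]
    t=t.reshape(3);C=-R.T@t
    uv=np.atleast_2d(uv); r=np.c_[uv,np.ones(len(uv))]@np.linalg.inv(K).T@R
    return (C+r*((z-C[2])/r[:,2])[:,None])[:,:2]
def rect(name,im,c,z,mask_fn,rad=24,z0=None):
    S=8;u0,v0=int(c[0]-rad),int(c[1]-rad)
    cr=cv2.resize(im[v0:v0+2*rad,u0:u0+2*rad],None,fx=S,fy=S,interpolation=cv2.INTER_CUBIC)
    m=mask_fn(cr.astype(float)).astype(np.uint8)
    m=cv2.morphologyEx(m,cv2.MORPH_OPEN,np.ones((9,9)));m=cv2.morphologyEx(m,cv2.MORPH_CLOSE,np.ones((33,33)))
    n,l,s,_=cv2.connectedComponentsWithStats(m)
    k=l[rad*S,rad*S] or 1+np.argmax(s[1:,4])
    cn,_=cv2.findContours((l==k).astype(np.uint8),0,1)
    px=(max(cn,key=len)[:,0]+.5)/S-.5+[u0,v0]
    xy=toplane(name,px,z)
    b=cv2.minAreaRect((xy*1000).astype(np.float32))
    (x,y),(w,h),a=b
    if w<h: w,h,a=h,w,a+90
    return x,y,w,h,(a+90)%180-90
E
python3 - <<'E'
from h import *
Z=np.load("top0.npz");im=Z["im"];W=Z["W"]
f=1/1.5625
out=[]
for n,(u,v),z in(("a",(309,286),.113),("b",(372,286),.113),("base",(484,312),.010)):
    u,v=u*f,v*f
    r=24;g=im.mean(2)[int(v)-r:int(v)+r,int(u)-r:int(u)+r]
    th=(np.percentile(g,95)+np.percentile(g,8))/2
    print(n,th,np.round(W[int(v)-3:int(v)+4,int(u)-3:int(u)+4].reshape(-1,3).mean(0),4),
      np.round(rect("top",im,(u,v),z,lambda c:c.mean(2)<th),1))
# cover
m=np.abs(W[:,:,2]-.103)<.006; m[:140]=0;m[240:]=0;m[:,:165]=0;m[:,270:]=0
cn,_=cv2.findContours(m.astype(np.uint8),0,1)
c=max(cn,key=cv2.contourArea)[:,0].astype(float)
print("cover",cv2.minAreaRect((toplane("top",c,.103)*1000).astype(np.float32)))
P=W[(W[:,:,2]>.125)&(W[:,:,2]<.155)&m.any()]; 
b=(W[:,:,2]>.124)&(W[:,:,2]<.155); b[:200]=0;b[225:]=0;b[:,:185]=0;b[:,235:]=0
q=W[b];print("bar",len(q),cv2.minAreaRect((q[:,:2]*1000).astype(np.float32)),q[:,2].mean())
cr=im[140:245,165:330,::-1];cv2.imwrite("pics/crop.png",cv2.resize(cr,None,fx=4.8,fy=4.8,interpolation=cv2.INTER_CUBIC))
E
```

```text
a 121.0 [0.572  0.1945 0.1131] [573.6 194.1  97.7  62.6 -18.7]
b 122.83333333333333 [nan nan nan] [574.3  74.8  98.7  61.9  -7.2]
base 109.5 [ 0.5416 -0.1439  0.0102] [ 5.409e+02 -1.431e+02  9.980e+01  6.410e+01 -5.000e-01]
cover ((557.270263671875, 135.07362365722656), (239.68524169921875, 208.8842315673828), 78.05682373046875)
bar 135 ((480.6661682128906, 150.64366149902344), (107.84413146972656, 9.842183113098145), 78.14301300048828) 0.14298135071396495
```

View pics/crop.png

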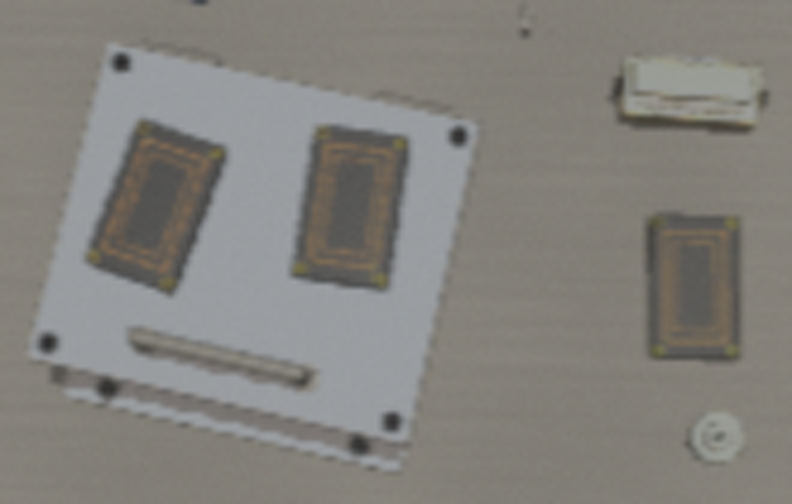

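The crop confirms the choice: two dark copper-loop pads on the cover, left at crop (157,205) = pad_a and right at (350,207) = pad_b. The bottom pad is at (695,286), between the printhead and the knob. Measured sizes and heights fit the description (about 98x62 mm, tops at 0.113 and 0.010).

Moving above pad_a at yaw -18.7, so joint 6 stays in range.

>>> step_arm([
  [1, [390, -324, -20], [0, 0, -3.127]],
  [1, [390, -324, -20], [0, 0, -3.127]],
  [1, [390, -324, -20], [0, 0, -3.127]],
  [1, [390, -324, -20], [0, 0, -3.127]],
  [1, [390, -324, -20], [0, 0, -3.127]],
  [1, [390, -324, -20], [0, 0, -3.127]],
  [1, [390, -324, -20], [0, 0, -3.127]],
  [1, [390, -324, -20], [0, 0, -3.127]],
], force=40)

```text
time: 0.9
ee_pos: [0.4925, 0.2612, 0.2152]
tcp_rot: [-180.0, 0.0, 91.4]
wrist_force: [1.1, 0.9, 0.3]
opening: 0.0858
grasp_force: 0.0
```

>>> step_arm([
  [1, [81, -67, -5], [0, 0, -1.923]],
  [1, [81, -67, -5], [0, 0, -1.923]],
  [1, [81, -67, -5], [0, 0, -1.923]],
  [1, [81, -67, -5], [0, 0, -1.923]],
  [1, [81, -67, -5], [0, 0, -1.923]],
  [1, [81, -67, -5], [0, 0, -1.923]],
  [1, [81, -67, -5], [0, 0, -1.923]],
  [1, [81, -67, -5], [0, 0, -1.923]],
])

```text
time: 1.7
ee_pos: [0.5721, 0.1959, 0.21]
tcp_rot: [-180.0, 0.1, 22.6]
wrist_force: [0.3, 0.6, -0.6]
opening: 0.0854
grasp_force: 0.0
```

>>> step_arm([
  [1, [0, 0, 0], [0, 0, -0.723]],
  [1, [0, 0, 0], [0, 0, -0.723]],
  [1, [0, 0, 0], [0, 0, -0.723]],
  [1, [0, 0, 0], [0, 0, -0.723]],
  [1, [0, 0, 0], [0, 0, -0.723]],
  [1, [0, 0, 0], [0, 0, -0.723]],
  [1, [0, 0, 0], [0, 0, -0.723]],
])

```text
time: 2.4
ee_pos: [0.5807, 0.0647, 0.2101]
tcp_rot: [-172.0, 1.3, 2.5]
wrist_force: [0.2, -1.8, -0.8]
opening: 0.0856
grasp_force: 0.0
```

```bash
python3 -c "
from h import *
o=bot.get_obs();print(o['q'],o['ee_pos'],o['tcp_rot'],o['qd'])"
```

```text
[  2.48591564  10.53643702  13.57277581  94.37984966   7.95769378
 179.94493929] [0.58071806 0.06470477 0.21010807] [-172.04103095    1.33588756    2.54046098] [-17.72708809  -4.84271644  -5.54068768   0.23708421   1.57479853
  -0.08871461]
```

Joint 6 turned out to run the other way (yaw = q1 - q6 + 180), so it reached its limit. Nothing was touched. Turning back to yaw 161.3 instead.

>>> step_arm([
  [1, [0, 0, 0], [0, 0, 1.0]],
  [1, [0, 0, 0], [0, 0, 1.0]],
  [1, [0, 0, 0], [0, 0, 1.0]],
  [1, [0, 0, 0], [0, 0, 1.0]],
  [1, [0, 0, 0], [0, 0, 1.0]],
  [1, [0, 0, 0], [0, 0, 1.0]],
  [1, [0, 0, 0], [0, 0, 1.0]],
  [1, [0, 0, 0], [0, 0, 1.0]],
])

```text
time: 3.2
ee_pos: [0.5809, 0.0658, 0.2101]
tcp_rot: [-172.0, 1.3, 60.0]
wrist_force: [0.7, 0.3, 0.8]
opening: 0.0854
grasp_force: 0.0
```

```bash
cat >> h.py <<'E'
from scipy.spatial.transform import Rotation as Ro
def delta(p,rpy):
    o=bot.get_obs();A=Ro.from_euler('xyz',o['tcp_rot'],degrees=True);B=Ro.from_euler('xyz',rpy,degrees=True)
    print("q",np.round(o['q'],1),"pos",np.round(o['ee_pos'],4),"rpy",np.round(o['tcp_rot'],2),"F",np.round(o['wrist_force'],1))
    print("shift",np.round(1000*(np.array(p)-o['ee_pos']),1),"rv",np.round((B*A.inv()).as_rotvec(),3))
E
python3 -c "
from h import *
delta([.5736,.1941,.17],[180,0,161.3])"
```

```text
q [  4.8  17.2  21.4 101.5   3.5 124.6] pos [0.5809 0.0658 0.2101] rpy [-172.      1.3    60.04] F [0.7 0.3 0.8]
shift [ -7.3 128.3 -40.1] rv [ 0.081 -0.14   1.766]
```

>>> step_arm([
  [1, [-7, 128, -40], [0.081, -0.14, 1.766]],
  [1, [-7, 128, -40], [0.081, -0.14, 1.766]],
  [1, [-7, 128, -40], [0.081, -0.14, 1.766]],
  [1, [-7, 128, -40], [0.081, -0.14, 1.766]],
  [1, [-7, 128, -40], [0.081, -0.14, 1.766]],
  [1, [-7, 128, -40], [0.081, -0.14, 1.766]],
  [1, [-7, 128, -40], [0.081, -0.14, 1.766]],
  [1, [-7, 128, -40], [0.081, -0.14, 1.766]],
])

```text
time: 4.0
ee_pos: [0.5737, 0.1936, 0.1705]
tcp_rot: [-177.4, -1.3, 128.6]
wrist_force: [0.1, 0.0, -0.2]
opening: 0.0855
grasp_force: 0.0
```

```bash
python3 -c "
from h import *
delta([.5736,.1941,.17],[180,0,161.3])"
```

```text
q [18.5 14.9 14.6 92.6  0.3 69.8] pos [0.5737 0.1936 0.1705] rpy [-177.39   -1.32  128.62] F [ 0.1  0.  -0.2]
shift [-0.1  0.5 -0.5] rv [ 0.024 -0.046  0.57 ]
```

>>> step_arm([
  [1, [0, 0, 0], [0.024, -0.046, 0.57]],
  [1, [0, 0, 0], [0.024, -0.046, 0.57]],
  [1, [0, 0, 0], [0.024, -0.046, 0.57]],
  [1, [0, 0, 0], [0.024, -0.046, 0.57]],
  [1, [0, 0, 0], [0.024, -0.046, 0.57]],
  [1, [0, 0, -20], [0.024, -0.046, 0.57]],
  [1, [0, 0, -40], [0.024, -0.046, 0.57]],
  [1, [0, 0, -40], [0.024, -0.046, 0.57]],
])

```text
time: 4.8
ee_pos: [0.5726, 0.1931, 0.1278]
tcp_rot: [-179.8, -0.2, 160.9]
wrist_force: [-0.1, -0.3, 1.0]
opening: 0.0853
grasp_force: 0.0
```

```bash
python3 - <<'E'
from h import *
delta([.5736,.1941,.101],[180,0,161.3])
im,d,W=shot("scene")
cv2.imwrite("pics/s1.png",cv2.resize(im[140:260,230:350,::-1],(600,600),interpolation=cv2.INTER_CUBIC))
E
```

```text
q [18.6 11.9  6.3 84.7 -0.  37.8] pos [0.5726 0.1931 0.1278] rpy [-179.82   -0.18  160.86] F [-0.1 -0.3  1. ]
shift [  1.    1.  -26.8] rv [ 0.002 -0.004  0.008]
```

View pics/s1.png

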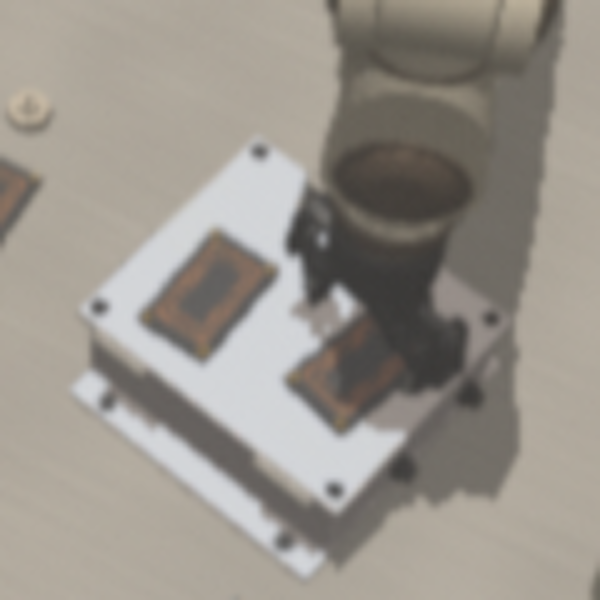

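The picture shows the open fingers straddling pad_a at (365,370), with clearance on both sides. Descending.

>>> step_arm([
  [1, [1, 1, -10], [0.002, -0.004, 0.008]],
  [1, [1, 1, -18], [0.002, -0.004, 0.008]],
  [1, [1, 1, -24], [0.002, -0.004, 0.008]],
  [1, [1, 1, -26], [0.002, -0.004, 0.008]],
  [1, [1, 1, -26], [0.002, -0.004, 0.008]],
])

```text
time: 5.35
ee_pos: [0.5747, 0.1945, 0.1044]
tcp_rot: [179.9, 0.2, 161.6]
wrist_force: [0.0, 0.7, 0.2]
opening: 0.0854
grasp_force: 0.0
```

>>> step_arm([
  [0.75, [0, 0, 0], [0, 0, 0]],
  [0.75, [0, 0, 0], [0, 0, 0]],
  [0.75, [0, 0, 0], [0, 0, 0]],
  [0.5, [0, 0, 0], [0, 0, 0]],
  [0.5, [0, 0, 0], [0, 0, 0]],
  [0.5, [0, 0, 0], [0, 0, 0]],
  [0.5, [0, 0, 0], [0, 0, 0]],
])

```text
time: 6.05
ee_pos: [0.5751, 0.1946, 0.1056]
tcp_rot: [179.8, 0.3, 161.6]
wrist_force: [-0.9, -0.7, 5.8]
opening: 0.0579
grasp_force: 42.5
```

>>> step_arm([
  [0.5, [0, 0, 10], [0, 0, 0]],
  [0.5, [0, 0, 30], [0, 0, 0]],
  [0.5, [0, 0, 55], [0, 0, 0]],
  [0.5, [0, 0, 70], [0, 0, 0]],
  [0.5, [0, 0, 70], [0, 0, 0]],
])

```text
time: 6.55
ee_pos: [0.5758, 0.1949, 0.1774]
tcp_rot: [179.7, 0.4, 161.6]
wrist_force: [0.4, -0.3, -1.7]
opening: 0.0578
grasp_force: 43.1
```

```bash
python3 - <<'E'
from h import *
delta([.5424,-.1431,.17],[180,0,179.5])
print(bot.get_obs()['opening'],bot.get_obs()['grasp_force'])
W=np.load("top0.npz")["W"]
m=(W[:,:,2]>.005)&(W[:,:,2]<.02);m[:180]=0;m[:,:295]=0;m[218:]=0;m[:,325:]=0
q=W[m];print("base depth",len(q),cv2.minAreaRect((q[:,:2]*1000).astype(np.float32)),q.mean(0))
E
```

```text
q [18.7 11.7 11.6 89.4  0.  37.1] pos [0.5758 0.1949 0.1774] rpy [179.71   0.38 161.62] F [ 0.4 -0.3 -1.7]
shift [ -33.4 -338.    -7.4] rv [-0.004  0.007  0.312]
0.057774550290735825 43.137107491493225
base depth 569 ((546.1524047851562, -145.15513610839844), (109.79031372070312, 89.12519073486328), 2.9811885356903076) [ 0.54038648 -0.14413918  0.0101057 ]
```

>>> step_arm([
  [0.5, [-3, -25, 0], [0, 0, 0.02]],
  [0.5, [-7, -70, 0], [-0.001, 0.002, 0.08]],
  [0.5, [-12, -120, 0], [-0.002, 0.003, 0.13]],
  [0.5, [-17, -170, 0], [-0.003, 0.004, 0.18]],
  [0.5, [-22, -220, 0], [-0.004, 0.005, 0.24]],
  [0.5, [-27, -270, 0], [-0.004, 0.006, 0.29]],
  [0.5, [-31, -315, 0], [-0.004, 0.007, 0.312]],
  [0.5, [-34, -338, 0], [-0.004, 0.007, 0.312]],
])

```text
time: 7.35
ee_pos: [0.5399, -0.1466, 0.1736]
tcp_rot: [-179.9, -0.2, 179.4]
wrist_force: [-0.0, -0.3, -1.5]
opening: 0.0576
grasp_force: 43.2
```

>>> step_arm([
  [0.5, [0, 0, -20], [0, 0, 0]],
  [0.5, [0, 0, -60], [0, 0, 0]],
  [0.5, [0, 0, -100], [0, 0, 0]],
  [0.5, [0, 0, -120], [0, 0, 0]],
  [0.5, [0, 0, -130], [0, 0, 0]],
  [0.5, [0, 0, -130], [0, 0, 0]],
])

```text
time: 7.95
ee_pos: [0.5399, -0.1431, 0.0431]
tcp_rot: [-179.9, -0.3, 179.5]
wrist_force: [-0.5, 0.3, -1.9]
opening: 0.0581
grasp_force: 43.4
```

```bash
python3 - <<'E'
from h import *
delta([.5422,-.1436,.0131],[180,0,179.5])
E
```

```text
q [-14.8   7.   -8.6  74.7  -0.2 -14.3] pos [ 0.5399 -0.1431  0.0431] rpy [-179.91   -0.3   179.5 ] F [-0.5  0.3 -1.9]
shift [  2.3  -0.5 -30. ] rv [ 0.001 -0.005  0.   ]
```

>>> step_arm([
  [0.5, [2, 0, -12], [0.001, -0.005, 0]],
  [0.5, [2, 0, -20], [0.001, -0.005, 0]],
  [0.5, [2, 0, -24], [0.001, -0.005, 0]],
  [0.5, [2, 0, -27], [0.001, -0.005, 0]],
  [0.5, [2, 0, -27], [0.001, -0.005, 0]],
  [0.5, [2, 0, -27], [0.001, -0.005, 0]],
])

```text
time: 8.55
ee_pos: [0.543, -0.1435, 0.0181]
tcp_rot: [-179.9, 0.2, 179.5]
wrist_force: [1.2, 0.2, -1.7]
opening: 0.0577
grasp_force: 43.4
```

```bash
python3 - <<'E'
from h import *
delta([.5422,-.1436,.0131],[180,0,179.5])
E
```

```text
q [-14.8   7.7 -10.6  71.5  -0.  -14.3] pos [ 0.543  -0.1435  0.0181] rpy [-1.7992e+02  1.7000e-01  1.7950e+02] F [ 1.2  0.2 -1.7]
shift [-0.8 -0.1 -5. ] rv [0.001 0.003 0.   ]
```

>>> step_arm([
  [0.5, [-1, 0, -2], [0.001, 0.002, 0]],
  [0.5, [-1, 0, -3], [0.001, 0.002, 0]],
  [0.5, [-1, 0, -3], [0.001, 0.002, 0]],
  [0.5, [-1, 0, -3], [0.001, 0.002, 0]],
])

```text
time: 8.95
ee_pos: [0.5419, -0.1434, 0.0148]
tcp_rot: [-180.0, 0.0, 179.5]
wrist_force: [-0.1, -0.7, -1.7]
opening: 0.0578
grasp_force: 43.4
```

>>> step_arm([
  [0.5, [0, 0, -1], [0, 0, 0]],
  [0.5, [0, 0, -1.5], [0, 0, 0]],
  [0.5, [0, 0, -1.5], [0, 0, 0]],
])

```text
time: 9.25
ee_pos: [0.5418, -0.1434, 0.0131]
tcp_rot: [-180.0, 0.0, 179.5]
wrist_force: [-0.0, 0.1, -0.9]
opening: 0.058
grasp_force: 43.4
```

Contact is near: the carried weight is dropping out of the reading (-1.7 to -0.9 N). One more millimetre, then open and rise.

>>> step_arm([
  [0.5, [0, 0, -0.7], [0, 0, 0]],
  [0.5, [0, 0, -0.7], [0, 0, 0]],
  [0.8, [0, 0, 0], [0, 0, 0]],
  [1, [0, 0, 0], [0, 0, 0]],
  [1, [0, 0, 2], [0, 0, 0]],
  [1, [0, 0, 20], [0, 0, 0]],
  [1, [0, 0, 60], [0, 0, 0]],
  [1, [0, 0, 90], [0, 0, 0]],
])

```text
time: 10.05
ee_pos: [0.5419, -0.1434, 0.1051]
tcp_rot: [-180.0, 0.1, 179.5]
wrist_force: [0.5, -0.6, 0.4]
opening: 0.0854
grasp_force: 0.0
```

>>> step_arm([
  [1, [10, 60, 35], [0, 0, -0.04]],
  [1, [18, 110, 60], [0, 0, -0.08]],
  [1, [25, 160, 60], [0, 0, -0.12]],
  [1, [30, 200, 60], [0, 0, -0.12]],
  [1, [31, 217, 60], [0, 0, -0.117]],
  [1, [31, 217, 60], [0, 0, -0.117]],
])

```text
time: 10.65
ee_pos: [0.5731, 0.0773, 0.1634]
tcp_rot: [180.0, 0.1, 173.0]
wrist_force: [-0.7, -0.9, -0.6]
opening: 0.0853
grasp_force: 0.0
```

```bash
python3 - <<'E'
from h import *
delta([.5743,.0748,.1056],[180,0,172.8])
im,d,W=shot("top")
c=(484/1.5625,312/1.5625);z=.02
print("a",np.round(rect("top",im,c,z,lambda c:c.mean(2)<109),1))
m=(W[:,:,2]>.015)&(W[:,:,2]<.028);m[:180]=0;m[:,:295]=0;m[218:]=0;m[:,325:]=0
print("depth mean",np.round(W[m].mean(0),4),m.sum())
cv2.imwrite("pics/t2.png",cv2.resize(im[150:250,250:350,::-1],(600,600),interpolation=cv2.INTER_CUBIC))
E
```

```text
q [ 7.7  7.9  5.8 87.8  0.  14.6] pos [0.5731 0.0773 0.1634] rpy [1.7996e+02 5.0000e-02 1.7304e+02] F [-0.7 -0.9 -0.6]
shift [  1.2  -2.5 -57.8] rv [-0.001  0.001 -0.004]
a [ 539.5 -141.   101.9   67.1   -0. ]
depth mean [ 0.5406 -0.1397  0.02  ] 573
```

View pics/t2.png

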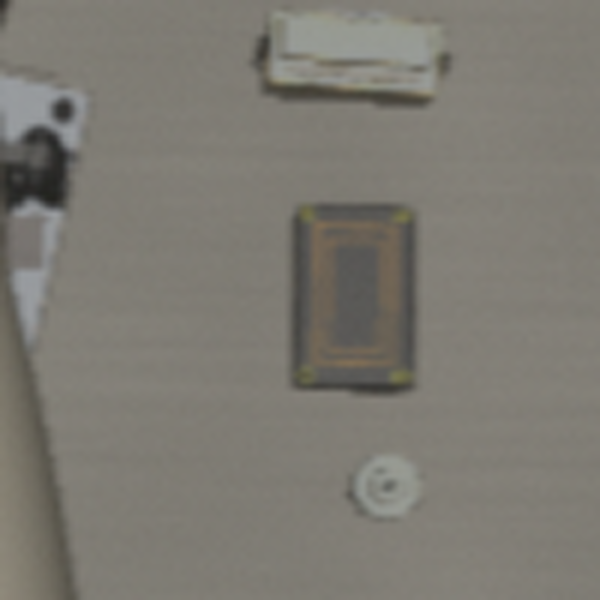

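The picture shows pad_a lying flat and square on the bottom pad at (353,297), about 2-3 mm toward +y. The printhead and knob are untouched. Now pad_b.

>>> step_arm([
  [1, [1, -2.5, -15], [0, 0, -0.004]],
  [1, [1, -2.5, -35], [0, 0, -0.004]],
  [1, [1, -2.5, -48], [0, 0, -0.004]],
  [1, [1, -2.5, -56], [0, 0, -0.004]],
  [1, [1, -2.5, -57], [0, 0, -0.004]],
  [1, [1, -2.5, -57], [0, 0, -0.004]],
  [1, [1, -2.5, -57], [0, 0, -0.004]],
])

```text
time: 11.4
ee_pos: [0.5743, 0.071, 0.1071]
tcp_rot: [180.0, 0.1, 172.6]
wrist_force: [1.0, -0.4, 0.0]
opening: 0.0853
grasp_force: 0.0
```

>>> step_arm([
  [0.75, [0, 0, 0], [0, 0, 0]],
  [0.75, [0, 0, 0], [0, 0, 0]],
  [0.75, [0, 0, 0], [0, 0, 0]],
  [0.5, [0, 0, 0], [0, 0, 0]],
  [0.5, [0, 0, 0], [0, 0, 0]],
  [0.5, [0, 0, 0], [0, 0, 0]],
  [0.5, [0, 0, 0], [0, 0, 0]],
])

```text
time: 12.1
ee_pos: [0.5758, 0.0695, 0.1109]
tcp_rot: [-179.9, 0.5, 172.5]
wrist_force: [-3.9, -11.9, 25.8]
opening: 0.0431
grasp_force: 26.6
```

>>> step_arm([
  [0.5, [0, 0, 10], [0, 0, 0]],
  [0.5, [0, 0, 30], [0, 0, 0]],
  [0.5, [0, 0, 55], [0, 0, 0]],
  [0.5, [0, 0, 70], [0, 0, 0]],
  [0.5, [0, 0, 70], [0, 0, 0]],
  [0.5, [0, 0, 70], [0, 0, 0]],
])

```text
time: 12.7
ee_pos: [0.5739, 0.0712, 0.1757]
tcp_rot: [-180.0, 0.0, 172.6]
wrist_force: [-0.7, 0.3, -1.0]
opening: 0.0426
grasp_force: 0.0
```

```bash
python3 - <<'E'
from h import *
delta([.5422,-.1450,.17],[180,0,179.5])
E
```

```text
q [ 7.1  8.1  7.3 89.2 -0.  14.5] pos [0.5739 0.0712 0.1757] rpy [-1.7998e+02  1.0000e-02  1.7257e+02] F [-0.7  0.3 -1. ]
shift [ -31.7 -216.2   -5.7] rv [0.    0.    0.121]
```

The grip missed pad_b: the opening went to 43 mm, so the fingers rode over its top. Opening, moving aside and remeasuring.

>>> step_arm([
  [1, [-40, 40, 20], [0, 0, 0]],
  [1, [-80, 80, 20], [0, 0, 0]],
  [1, [-110, 120, 20], [0, 0, 0]],
  [1, [-130, 160, 20], [0, 0, 0]],
  [1, [-150, 200, 20], [0, 0, 0]],
  [1, [-150, 200, 20], [0, 0, 0]],
])

```text
time: 13.3
ee_pos: [0.421, 0.2745, 0.1948]
tcp_rot: [-180.0, -0.1, 172.8]
wrist_force: [-0.1, -0.3, -0.5]
opening: 0.0856
grasp_force: 0.0
```

```bash
python3 - <<'E'
from h import *
im,d,W=shot("top")
f=1/1.5625
u,v=372*f,286*f
print("b",np.round(rect("top",im,(u,v),.113,lambda c:c.mean(2)<122),1))
m=(W[:,:,2]>.109)&(W[:,:,2]<.117);m[:160]=0;m[:,:215]=0;m[205:]=0;m[:,265:]=0
q=W[m];print(m.sum(),np.round(q.mean(0),4),cv2.minAreaRect((q[:,:2]*1000).astype(np.float32)))
cv2.imwrite("pics/t3.png",cv2.resize(im[130:250,160:320,::-1],(800,600),interpolation=cv2.INTER_CUBIC))
E
```

```text
b [575.4  79.5  98.1  61.2  -6.6]
608 [0.5755 0.0808 0.1131] ((574.3381958007812, 62.24980163574219), (97.85829162597656, 96.0072250366211), 83.94288635253906)
```

View pics/t3.png

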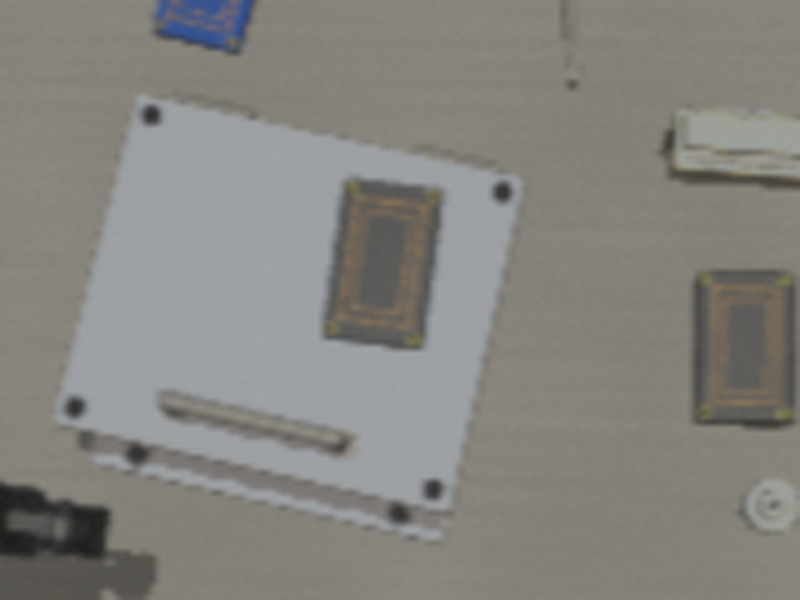

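The picture shows pad_b at (383,263), still flat on the cover and moved about 5 mm toward +y. Going again, lower and centred on (0.5755, 0.080).

>>> step_arm([
  [1, [35, -45, -5], [0, 0, 0.01]],
  [1, [65, -85, -15], [0, 0, 0.01]],
  [1, [100, -125, -25], [0, 0, 0.01]],
  [1, [130, -165, -35], [0, 0, 0.01]],
  [1, [154, -195, -45], [0, 0, 0.01]],
  [1, [154, -195, -45], [0, 0, 0.01]],
  [1, [154, -195, -45], [0, 0, 0.01]],
])

```text
time: 14.05
ee_pos: [0.5778, 0.0738, 0.1494]
tcp_rot: [-179.9, -0.1, 172.9]
wrist_force: [-0.5, -0.4, -0.4]
opening: 0.0856
grasp_force: 0.0
```

```bash
python3 - <<'E'
from h import *
delta([.5754,.0798,.1035],[180,0,173.4])
E
```

```text
q [ 7.3  8.7  5.1 86.5 -0.  14.4] pos [0.5778 0.0738 0.1494] rpy [-1.7994e+02 -1.4000e-01  1.7293e+02] F [-0.5 -0.4 -0.4]
shift [ -2.4   6.  -45.9] rv [ 0.001 -0.003  0.008]
```

>>> step_arm([
  [1, [0, 1, -10], [0, 0, 0.008]],
  [1, [0, 1, -20], [0, 0, 0.008]],
  [1, [0, 1, -20], [0, 0, 0.008]],
  [1, [0, 1, -20], [0, 0, 0.008]],
  [1, [0, 1, -20], [0, 0, 0.008]],
])

```text
time: 14.55
ee_pos: [0.5778, 0.0776, 0.1317]
tcp_rot: [-180.0, 0.1, 173.6]
wrist_force: [0.3, 0.6, 0.2]
opening: 0.0853
grasp_force: 0.0
```

```bash
python3 - <<'E'
from h import *
delta([.5754,.0798,.1035],[180,0,173.4])
E
```

```text
q [ 7.7  8.6  3.  84.4 -0.  14. ] pos [0.5778 0.0776 0.1317] rpy [-1.8000e+02  7.0000e-02  1.7365e+02] F [0.3 0.6 0.2]
shift [ -2.4   2.2 -28.2] rv [ 0.     0.001 -0.004]
```

>>> step_arm([
  [1, [-2, 2, -10], [0, 0, -0.004]],
  [1, [-2, 2, -18], [0, 0, -0.004]],
  [1, [-2, 2, -25], [0, 0, -0.004]],
  [1, [-2, 2, -28], [0, 0, -0.004]],
  [1, [-2, 2, -29], [0, 0, -0.004]],
  [1, [-2, 2, -29], [0, 0, -0.004]],
  [1, [-2, 2, -29], [0, 0, -0.004]],
])

```text
time: 15.25
ee_pos: [0.5761, 0.079, 0.1025]
tcp_rot: [-180.0, 0.1, 173.4]
wrist_force: [0.6, -0.3, -0.6]
opening: 0.0849
grasp_force: 0.0
```

>>> step_arm([
  [0.75, [0, 0, 0], [0, 0, 0]],
  [0.75, [0, 0, 0], [0, 0, 0]],
  [0.75, [0, 0, 0], [0, 0, 0]],
  [0.6, [0, 0, 0], [0, 0, 0]],
  [0.6, [0, 0, 0], [0, 0, 0]],
  [0.6, [0, 0, 0], [0, 0, 0]],
])

```text
time: 15.85
ee_pos: [0.576, 0.0791, 0.1027]
tcp_rot: [-180.0, 0.1, 173.4]
wrist_force: [-2.4, -0.0, 5.4]
opening: 0.0584
grasp_force: 43.6
```

>>> step_arm([
  [0.5, [0, 0, 10], [0, 0, 0]],
  [0.5, [0, 0, 30], [0, 0, 0]],
  [0.5, [0, 0, 55], [0, 0, 0]],
  [0.5, [0, 0, 70], [0, 0, 0]],
  [0.5, [0, 0, 70], [0, 0, 0]],
  [0.5, [0, 0, 70], [0, 0, 0]],
])

```text
time: 16.45
ee_pos: [0.5759, 0.079, 0.1718]
tcp_rot: [-180.0, 0.0, 173.4]
wrist_force: [-0.4, 0.0, -1.4]
opening: 0.0585
grasp_force: 43.3
```

>>> step_arm([
  [0.5, [-4, -20, 0], [0, 0, 0.01]],
  [0.5, [-9, -60, 0], [0, 0, 0.03]],
  [0.5, [-15, -105, 0], [0, 0, 0.05]],
  [0.5, [-22, -150, 0], [0, 0, 0.07]],
  [0.5, [-28, -190, -10], [0, 0, 0.09]],
  [0.5, [-34, -215, -40], [0, 0, 0.106]],
  [0.5, [-35, -224, -80], [0, 0, 0.106]],
  [0.5, [-35, -224, -110], [0, 0, 0.106]],
])

```text
time: 17.25
ee_pos: [0.539, -0.1462, 0.0585]
tcp_rot: [180.0, -0.2, 179.3]
wrist_force: [-0.1, -0.5, -1.3]
opening: 0.0584
grasp_force: 43.4
```

>>> step_arm([
  [0.5, [0, 0, -10], [0, 0, 0]],
  [0.5, [0, 0, -20], [0, 0, 0]],
  [0.5, [0, 0, -23], [0, 0, 0]],
  [0.5, [0, 0, -23], [0, 0, 0]],
])

```text
time: 17.65
ee_pos: [0.5413, -0.1447, 0.0399]
tcp_rot: [-180.0, 0.1, 179.5]
wrist_force: [0.8, 0.7, -1.0]
opening: 0.0586
grasp_force: 43.5
```

```bash
python3 - <<'E'
from h import *
delta([.5413,-.1450,.0200],[180,0,179.5])
E
```

```text
q [-15.    7.   -9.   74.   -0.  -14.4] pos [ 0.5413 -0.1447  0.0399] rpy [-1.7998e+02  8.0000e-02  1.7947e+02] F [ 0.8  0.7 -1. ]
shift [ -0.   -0.3 -19.9] rv [0.    0.001 0.001]
```

>>> step_arm([
  [0.5, [0, 0, -8], [0, 0, 0]],
  [0.5, [0, 0, -13], [0, 0, 0]],
  [0.5, [0, 0, -15.5], [0, 0, 0]],
  [0.5, [0, 0, -16.5], [0, 0, 0]],
  [0.5, [0, 0, -17], [0, 0, 0]],
  [0.5, [0, 0, -17], [0, 0, 0]],
])

```text
time: 18.25
ee_pos: [0.5409, -0.145, 0.0223]
tcp_rot: [-180.0, 0.0, 179.4]
wrist_force: [-0.5, -0.2, -1.9]
opening: 0.0585
grasp_force: 43.6
```

>>> step_arm([
  [0.5, [0, 0, -1], [0, 0, 0]],
  [0.5, [0, 0, -1.5], [0, 0, 0]],
  [0.5, [0, 0, -1.5], [0, 0, 0]],
])

```text
time: 18.55
ee_pos: [0.5409, -0.1449, 0.0207]
tcp_rot: [-180.0, 0.0, 179.4]
wrist_force: [-0.5, -0.5, -1.9]
opening: 0.0583
grasp_force: 43.6
```

>>> step_arm([
  [0.5, [0, 0, -0.5], [0, 0, 0]],
  [0.5, [0, 0, -1], [0, 0, 0]],
  [0.5, [0, 0, -1], [0, 0, 0]],
])

```text
time: 18.85
ee_pos: [0.5409, -0.145, 0.0198]
tcp_rot: [-180.0, 0.0, 179.4]
wrist_force: [-0.6, -0.4, 0.4]
opening: 0.0583
grasp_force: 43.7
```

Contact at 0.0198, as computed. Releasing, rising, and heading for the bar with yaw turning to -102.

>>> step_arm([
  [0.8, [0, 0, 0], [0, 0, 0]],
  [1, [0, 0, 0], [0, 0, 0]],
  [1, [0, 0, 0], [0, 0, 0]],
  [1, [0, 0, 15], [0, 0, 0]],
  [1, [0, 0, 50], [0, 0, 0]],
  [1, [0, 0, 100], [0, 0, 0]],
  [1, [0, 0, 150], [0, 0, 0]],
  [1, [0, 0, 185], [0, 0, 0]],
])

```text
time: 19.65
ee_pos: [0.5411, -0.145, 0.2098]
tcp_rot: [-179.9, 0.3, 179.4]
wrist_force: [1.5, -0.8, 0.4]
opening: 0.0853
grasp_force: 0.0
```

>>> step_arm([
  [1, [-10, 45, 10], [0, 0, 0.15]],
  [1, [-19, 90, 10], [0, 0, 0.3]],
  [1, [-28, 135, 10], [0, 0, 0.45]],
  [1, [-37, 180, 10], [0, 0, 0.6]],
  [1, [-46, 225, 10], [0, 0, 0.75]],
  [1, [-54, 265, 10], [0, 0, 0.9]],
  [1, [-60, 296, 10], [0, 0, 1.05]],
  [1, [-60, 296, 10], [0, 0, 1.2]],
])

```text
time: 20.45
ee_pos: [0.48, 0.1542, 0.216]
tcp_rot: [-180.0, 0.1, -111.2]
wrist_force: [0.4, 0.1, -0.4]
opening: 0.0855
grasp_force: 0.0
```

>>> step_arm([
  [1, [0, 0, 0], [0, 0, 0.17]],
  [1, [0, 0, 0], [0, 0, 0.17]],
  [1, [0, 0, 0], [0, 0, 0.17]],
  [1, [0, 0, 0], [0, 0, 0.17]],
])

```text
time: 20.85
ee_pos: [0.4809, 0.1508, 0.2152]
tcp_rot: [-180.0, 0.0, -102.3]
wrist_force: [0.8, -0.5, -0.6]
opening: 0.0854
grasp_force: 0.0
```

```bash
python3 - <<'E'
from h import *
delta([.4815,.1506,.1400],[180,0,-102])
im,d,W=shot("top")
c=(484/1.5625,312/1.5625)
print("b",np.round(rect("top",im,c,.03,lambda c:c.mean(2)<109),1))
m=(W[:,:,2]>.025)&(W[:,:,2]<.038);m[:180]=0;m[:,:295]=0;m[218:]=0;m[:,325:]=0
print("depth mean",np.round(W[m].mean(0),4),m.sum())
i2,_,W2=shot("scene")
a=cv2.resize(im[160:240,280:340,::-1],(400,533),interpolation=cv2.INTER_CUBIC)
b=cv2.resize(i2[150:210,200:245,::-1],(400,533),interpolation=cv2.INTER_CUBIC)
cv2.imwrite("pics/t4.png",np.hstack([a,b]))
E
```

```text
q [ 17.4  -1.7   1.5  93.1   0.  -60.3] pos [0.4809 0.1508 0.2152] rpy [-1.7996e+02  4.0000e-02 -1.0228e+02] F [ 0.8 -0.5 -0.6]
shift [  0.6  -0.2 -75.2] rv [-0.001  0.001  0.005]
b [ 5.394e+02 -1.396e+02  1.036e+02  6.570e+01 -1.000e-01]
depth mean [ 0.5398 -0.142   0.0303] 561
```

View pics/t4.png

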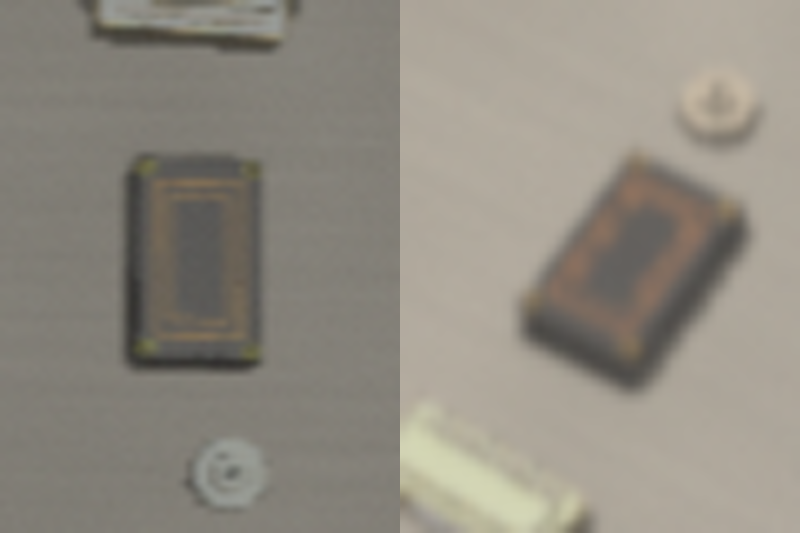

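The picture shows a neat square pile at (195,260) in the left half. The depth centre agrees within about 2 mm and the top is at 0.030 m. The gripper is now over the bar, so I go down to put the bar at the grasp point (TCP z 0.120).

>>> step_arm([
  [1, [0, 0, -20], [0, 0, 0.005]],
  [1, [0, 0, -45], [0, 0, 0.005]],
  [1, [0, 0, -65], [0, 0, 0.005]],
  [1, [0, 0, -80], [0, 0, 0.005]],
  [1, [0, 0, -90], [0, 0, 0.005]],
  [1, [0, 0, -95], [0, 0, 0.005]],
  [1, [0, 0, -95], [0, 0, 0.005]],
  [1, [0, 0, -95], [0, 0, 0.005]],
])

```text
time: 21.75
ee_pos: [0.4813, 0.1512, 0.1205]
tcp_rot: [-179.9, 0.1, -101.8]
wrist_force: [-0.0, -0.0, 1.1]
opening: 0.0853
grasp_force: 0.0
```

>>> step_arm([
  [0.5, [0, 0, 0], [0, 0, 0]],
  [0.5, [0, 0, 0], [0, 0, 0]],
  [0.3, [0, 0, 0], [0, 0, 0]],
  [0.3, [0, 0, 0], [0, 0, 0]],
  [0, [0, 0, 0], [0, 0, 0]],
  [0, [0, 0, 0], [0, 0, 0]],
  [0, [0, 0, 0], [0, 0, 0]],
  [0, [0, 0, 0], [0, 0, 0]],
], force=60)

```text
time: 22.55
ee_pos: [0.4811, 0.151, 0.1199]
tcp_rot: [-180.0, 0.0, -101.8]
wrist_force: [1.0, -0.9, 0.9]
opening: 0.0078
grasp_force: 58.4
```

Bar gripped, with the opening near 8 mm and almost no side force. Raising the grip force, then starting the pull along the arc slowly.

>>> step_arm([
  [0, [0, 0, 0], [0, 0, 0]],
  [0, [0, 0, 0], [0, 0, 0]],
  [0, [0.3, 0, 1], [0, 0, 0]],
  [0, [0.5, 0, 2], [0, 0, 0]],
  [0, [0.8, 0, 3], [0, 0, 0]],
  [0, [1, 0, 4], [0, 0, 0]],
  [0, [1, 0, 4], [0, 0, 0]],
], force=100)

```text
time: 23.25
ee_pos: [0.4813, 0.1509, 0.1214]
tcp_rot: [179.8, -0.1, -101.8]
wrist_force: [7.1, 1.0, -17.5]
opening: 0.0065
grasp_force: 97.4
```

>>> step_arm([
  [0, [0, 0, 0.7], [0, 0, 0]],
  [0, [0, 0, 1.4], [0, 0, 0]],
  [0, [0.3, 0, 2], [0, 0, 0]],
  [0, [0.3, 0, 2], [0, 0, 0]],
  [0, [0.3, 0, 2], [0, 0, 0]],
])

```text
time: 23.75
ee_pos: [0.482, 0.1508, 0.1238]
tcp_rot: [179.9, -0.1, -101.8]
wrist_force: [7.5, -0.5, -15.0]
opening: 0.0069
grasp_force: 97.8
```

>>> step_arm([
  [0, [0.8, 0, 1.5], [0, 0, 0]],
  [0, [1.3, -0.4, 3], [0, 0, 0]],
  [0, [2.0, -0.6, 4.5], [0, 0, 0]],
  [0, [2.5, -0.8, 6], [0, 0, 0]],
  [0, [2.5, -0.8, 6], [0, 0, 0]],
  [0, [2.5, -0.8, 6], [0, 0, 0]],
])

```text
time: 24.35
ee_pos: [0.4846, 0.1503, 0.1323]
tcp_rot: [-180.0, 0.0, -101.8]
wrist_force: [-0.1, 0.0, -4.1]
opening: 0.0071
grasp_force: 98.9
```

>>> step_arm([
  [0, [0.8, -0.2, 2], [0, 0, 0]],
  [0, [2, -0.4, 5], [0, 0, 0]],
  [0, [3.1, -0.7, 9], [0, 0, 0]],
  [0, [4.7, -1, 12.5], [0, 0, 0]],
  [0, [6.5, -1.4, 17], [0, 0, 0]],
  [0, [8.2, -1.8, 21], [0, 0, 0]],
  [0, [10, -2.1, 25], [0, 0, 0]],
  [0, [11.5, -2.5, 28], [0, 0, 0]],
])

```text
time: 25.15
ee_pos: [0.4963, 0.1478, 0.1606]
tcp_rot: [-180.0, 0.0, -101.8]
wrist_force: [-5.2, 2.1, -3.3]
opening: 0.0067
grasp_force: 97.6
```

>>> step_arm([
  [0, [1.3, -0.3, 2.5], [0, 0, 0]],
  [0, [2.5, -0.5, 4.5], [0, 0, 0]],
  [0, [2.5, -0.5, 5], [0, 0, 0]],
  [0, [2.5, -0.5, 5], [0, 0, 0]],
  [0, [2.5, -0.5, 5], [0, 0, 0]],
  [0, [2.5, -0.5, 5], [0, 0, 0]],
])

```text
time: 25.75
ee_pos: [0.4987, 0.1473, 0.1652]
tcp_rot: [-180.0, 0.0, -101.8]
wrist_force: [-5.0, 0.9, -2.3]
opening: 0.0067
grasp_force: 97.9
```

```bash
python3 - <<'E'
from h import *
delta([.4991,.1472,.1645],[180,0,-102]); print(bot.get_obs()['qd'],bot.get_obs()['grasp_force'])
im,d,W=shot("top")
m=(W[:,:,2]>.025)&(W[:,:,2]<.038);m[:180]=0;m[:,:295]=0;m[218:]=0;m[:,325:]=0
print("pile",np.round(W[m].mean(0),4),m.sum())
q=W[165:215,180:255].reshape(-1,3);q=q[(q[:,2]>.09)&(q[:,2]<.16)]
A=np.c_[q[:,:2],np.ones(len(q))]
for _ in range(5):
    c=np.linalg.lstsq(A,q[:,2],rcond=None)[0];k=abs(A@c-q[:,2])<.004;A,q=A[k],q[k]
print("cover deg",np.degrees(np.arctan(np.hypot(*c[:2]))),len(q))
i2=shot("scene")[0]
cv2.imwrite("pics/s5.png",cv2.resize(i2[130:280,220:370,::-1],(600,600),interpolation=cv2.INTER_CUBIC))
E
```

```text
q [ 16.4  -0.   -2.4  87.6   0.  -61.8] pos [0.4987 0.1473 0.1652] rpy [-1.7997e+02  4.0000e-02 -1.0178e+02] F [-5.   0.9 -2.3]
shift [ 0.4 -0.1 -0.7] rv [-0.001  0.001 -0.004]
[ 0.01077075  0.03887914  0.02990481 -0.06823907  0.07915522 -0.00846588] 97.86980509757996
pile [ 0.5406 -0.1418  0.0302] 562
cover deg 14.761379797085446 1912
```

View pics/s5.png

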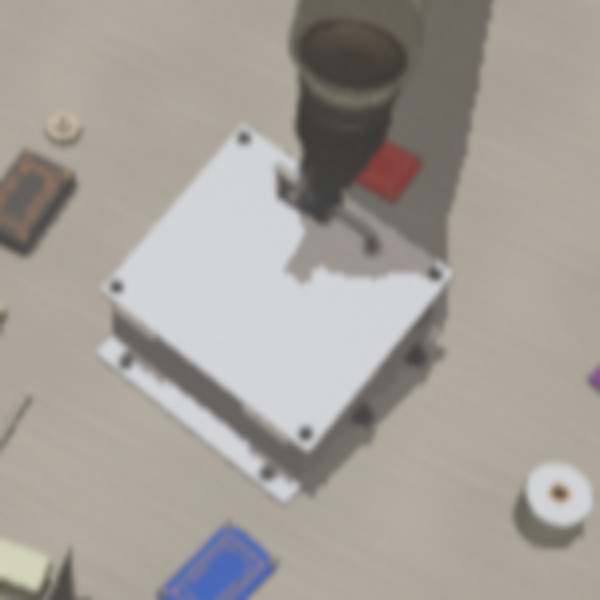

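The cover is open 14.8 degrees and held at its bar at (325,205), with the arm still. The pile is intact at (35,200). Handing in.

```bash
python3 -c "
from workcell import bot
print(bot.job_done())"
```

```text
the job is handed in; nothing more can be done
None
```

The job is handed in (no verdict was returned): both pads lie square on the bottom pad, and the gripper holds the cover still by its bar at about 14.8 degrees, after one missed grip on pad_b that slid it about 5 mm on the cover before the second try took it.

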